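Switch off, vent and open the pressure cooker

ROBOT

A 6-joint arm with a two-finger parallel gripper is mounted at the origin on the work surface. World frame = base frame: x ahead of the robot, y to its left, z up, the work surface at z = 0. Lengths are in m, angles in rad, forces in N, time in s.
With the tool pointing down it reaches from about 0.375 to 0.975 m from the base axis. Payload 3.8 kg.
Tool frame: the origin (TCP) lies midway between the tips of the shut fingers; the grasp point (between the pads) lies 19 mm behind it; z points along the fingers, y is the line along which they close (so a half turn about z gives the same grasp; the last joint's range is limited). The gripper opens to 85 mm and grips with 20 to 120 N. Pads are 22 mm wide; open, the fingers measure 114 mm over their backs; the gripper's body (76 mm by 85 mm) begins 54 mm behind the grasp point. The pads swing forward as they close: fully open they stand 13 mm farther back than shut.
Start: joints at [1.077, 0.264, 1.604, -0, 1.274, -0.037], TCP at [0.298, 0.606, 0.231] pointing down, gripper open.
Joint ranges: [-2.63, 2.63], [-0.94, 2.18], [0.31, 2.57], [-1.31, 4.45], [0, 2.66], [-2.55, 2.55]. Speed limits (rad/s): [2.57, 2.57, 3.14, 3.14, 3.14, 3.14].

INTERFACE

Orientations are given as a rotation vector (axis times angle).
In Python, from workcell import bot gives the robot as it stands.
- The arm moves only by the tool jog_arm, never from a script. Its argument "motion" is a list of rows, each a list of 5 numbers: the opening, from -1 (shut) to 1 (fully open), then the shift along the tool's x, y, z in mm, then the turn about the tool's z in degrees. In form: [[claw, x, y, z, twist], ...]. A call has 1 to 10 rows; each row shifts and turns the commanded pose from where the row before left it, along the tool's axes as they then stand; what a row does not reach is not made up. A row lasts 1/12 s, in which the tool goes at most 41.7 mm and 7.16 degrees, less where a joint would pass 70% of its speed; a pose out of reach is approached as far as the arm can. A call with a gripper value outside its range is refused whole. The fingers move at their own pace and stop on an object; "force" is the grip in N (left out, the last holds). Time passes only in rows, so rows that do not move let the fingers close. It gives the time, the measured TCP pose, the force, the opening and the grip force at its end, in the units of the state.
- bot.read_state(): the state, without advancing time (a new reading comes with each control period).
- bot.read_camera(name): name is "scene" or "top" or "wrist"; returns (picture, depth): 480x640x3 uint8, red, green, blue; 480x640 float32, m along the optical axis (not along the pixel's ray), 0 where there is no reading.
- bot.get_calibration(name): a dict with "vfov" (degrees; the focal length in pixels is half the picture's height over the tangent of half this angle, whatever the lens; pixels are square), "cx", "cy" (the principal point, pixels), "dist" ([k1, k2, p1, p2, k3] as OpenCV has them; the pictures are not rectified), "rvec" (rotation vector, rad) and "tvec" (3), from world to camera coordinates, as OpenCV has them; the wrist camera has in their place "tool_from_camera" (4x4, takes a point from camera to tool coordinates, whose origin is the TCP and whose axes are the flange's). Camera axes: x right, y down, z forward; pixel columns grow to the right and rows downward; lengths in m; the calibration is good to about 2 mm. A picture is of the moment at which its call begins: read the wrist's pose just before it. get_calibration takes no time and is no camera call.
- bot.finish_job(): hands the job in; it is judged then, once.
The state is a dict: "time": time; "q": joint angles; "joint_vel": joint speeds; "joint_torque": joint torques, N m; "tool_pos": TCP position; "tcp_rot": TCP orientation; "wrist_force": force on the tool from outside, world axes, zero at the start; "torque": the same for the moment, N m; "width": opening from 0.0 (shut) to 1.0 (fully open); "grip_force": force on a finger pad.
Only numpy, scipy, OpenCV 4.12 (cv2) and the standard library are available. Lean on these libraries where they do the work, as an engineer would, in place of code of your own. Each camera call takes 0.05 s, during which the arm holds its last target. There are 200 camera calls.

TASK

The pressure cooker has finished: make it safe and open it, with closed fingertips. First press the red cancel key on the front panel fully down and let it go, next press down the raised yellow half of the vent rocker on the lid until it clicks over, and last press the wide silver button in front of the lid so that the lid springs fully open. Press no other key, pick nothing up, leave the bowl, jar, mug and spatula where they are, and finish clear of everything.

Things in the scene. Friction and masses are not known exactly. Their poses are not given: they have to be found in the camera images.
- cooker: White pressure multicooker, fixed, 298 mm wide over its side grips, 398 deep. Origin on the counter below it; -x is its front, facing the robot, +y left of one facing it. From front to back: key panel 210 mm wide, from 225 mm before the origin (142 mm up, rising 15 deg backward), deck 159 mm up with the silver button, lid: nose 118 mm before the origin, 192 mm up; top 205 mm up.
- cancel (a joint): Travel of the red cancel key, m, along the panel's normal: 0 = up, 0.004 = fully down. Spring return: 1.2 N starts it, 4 N is fully down.
- cancel_top (a point): Centre of the red cancel key's top face. Cap 26 mm (cooker's y) by 19 mm, standing 6.5 mm above the panel; third of four keys in a row along the cooker's y at 46 mm pitch (from +y to -y: white menu, white timer, red cancel, green start).
- menu (a joint): Travel of the white menu key, as for cancel; not to be pressed.
- menu_top (a point): Centre of the menu key's top face, same size as the cancel key.
- timer (a joint): Travel of the white timer key, as for cancel; not to be pressed.
- timer_top (a point): Centre of the timer key's top face, same size as the cancel key.
- start (a joint): Travel of the green start key, as for cancel; not to be pressed.
- start_top (a point): Centre of the start key's top face, same size as the cancel key.
- vent (a joint): Tilt of the vent rocker on the lid, rad: 0 = sealed, yellow half raised; 0.28 = vented, yellow half level and black half raised. It snaps to either end, going over at 0.14; about 4 N on the yellow half tips it.
- vent_yellow (a point): On top of the rocker's yellow half, 22 mm from its pivot. Rocker 60 mm long along the cooker's y, 20 wide, a shallow V: yellow half to +y, black to -y; pivot on the lid, 30 mm before the cooker's origin. At first the yellow half slopes up outward by 0.28 rad; pressed over, it lies level 220 mm up and this point is 6 mm lower.
- open_button (a joint): Travel of the silver open button, m, straight down: 0 = up, 0.008 = fully down. Spring return: 1.5 N starts it, 5 N is fully down. Past about 6 mm it draws the latch hook off the lid's tongue.
- open_top (a point): Centre of the silver open button's top face, 60 mm (cooker's y) by 24 mm, level, 13 mm above the deck.
- bowl: Loose blue ceramic rice bowl, rim 112 mm across, 55 mm high, standing beside the cooker. Origin at the centre of its underside.
- jar: Loose glass jar with a red cap, 68 mm across, 105 mm high, standing beside the cooker. Origin at the centre of its underside.
- mug: Loose white mug, 76 mm across, 85 mm high, handle on its +y side, standing beside the cooker. Origin at the centre of its underside.
- spatula: Loose flat spatula with a red handle and a white blade, 200 mm long, lying on the counter beside the cooker's front left. Origin on the counter surface, its x along its length.
- lid: White domed lid, 260 mm across, on the cooker. Its axes match the cooker's while shut and latched; opening, it turns about a hinge along y, 157 mm behind and level with its origin (170 mm up): its z then tilts from vertical by the opening angle, 1.4 rad when fully open. Once unlatched its spring swings it up in about 2 s and holds it; it pushes with 2 to 3 N at the front edge.

How it is judged:
On the way, in this order (a step that is already met when the one before it is completed fails the run):
1. the red cancel key is pressed fully down (value of joint cancel above 0.003 m), for 0.05 s.
2. the cancel key is up again (value of joint cancel below 0.001 m), for 0.05 s.
3. the vent rocker is over to its vent side (value of joint vent above 0.24 rad), for 0.1 s.
4. the lid, released by the open button, has sprung open (angle between lid's own z axis and vertical above 1.2 rad), for 0.2 s.
At the end, for the whole second after the job is handed in: The lid stands open by more than 1.25 rad and at rest, the vent rocker is over on its vent side (more than 0.24 rad), the cancel key and the open button are up again, and bowl, jar, mug and spatula are within 30 mm of where they began (angle between lid's own z axis and vertical above 1.25 rad and angular speed of lid below 0.05 rad/s and value of joint vent above 0.24 rad and value of joint cancel below 0.001 m and value of joint open_button below 0.0015 m and distance of each of bowl, jar, mug, spatula from where it was at the start of the episode below 0.03 m); the robot touches nothing.
It fails at once if a key other than cancel is pressed (value of joint any of menu, timer, start above 0.002 m).
It fails at once if the latch is pressed or the lid opens before the rocker is over to vent ((value of joint open_button above 0.004 m or angle between lid's own z axis and vertical above 0.05 rad) and value of joint vent below 0.14 rad).
It fails at once if a bystander is shoved, lifted or knocked over (distance of any of bowl, jar, mug, spatula from where it was at the start of the episode above 0.03 m or angle between any of bowl, jar, mug's own z axis and vertical above 0.4 rad).
It also fails if it takes over 51 s, if anything falls off the work surface, if the arm or the gripper's body presses on something with over 40 N, if the wrist force passes 120 N, or if a joint passes its speed limit or range.

## Working session

There is one attempt and no reset: what is moved stays moved. The work goes in short steps, Python scripts to look and compute and a tool call to move; the robot and the scene stay as the last step left them, time stands still between calls to the robot, and variables do not carry over. Pictures are saved under pics/ and viewed, at most 10 in all, crops included, and the job is handed in when it is done.

Besides the shell and the picture viewer there is one more tool, called after "Call:" in YAML: its name, and indented under it one key for each argument. jog_arm: Moves the arm, as the interface text tells. Its arguments: {"type":"object","properties":{"motion":{"type":"array"},"force":{"type":"number"}},"required":["motion"]}

```bash
mkdir -p pics; ls; python3 - <<'E'
from workcell import bot
import cv2,numpy as np
s=bot.read_state();print(s['time'],s['tool_pos'],s['tcp_rot'],s['width'])
for n in('top','scene'):
    p,d=bot.read_camera(n);cv2.imwrite(f'pics/{n}0.png',p[:,:,::-1]);np.savez(f'{n}0.npz',p=p,d=d)
    print(bot.get_calibration(n))
E
```

```text
pics
0.0 [0.2973954  0.60514408 0.22993969] [-0.71122357 -3.05944516  0.00338759] 1.002452130365366
{'vfov': 53.619575347973985, 'cx': 318.62738099277846, 'cy': 237.77678082070375, 'dist': array([-0.04920445,  0.        ,  0.        ,  0.        ,  0.        ]), 'rvec': array([ 2.15924007, -2.13055855,  0.1589027 ]), 'tvec': array([0.01784481, 0.57504091, 1.00210582])}
{'vfov': 46.60043151888063, 'cx': 320.5121969123671, 'cy': 240.81203336885375, 'dist': array([0.05854032, 0.        , 0.        , 0.        , 0.        ]), 'rvec': array([ 1.75852865,  1.7941757 , -0.72326152]), 'tvec': array([-0.01166944, -0.30358166,  1.78385267])}
```

View pics/top0.png

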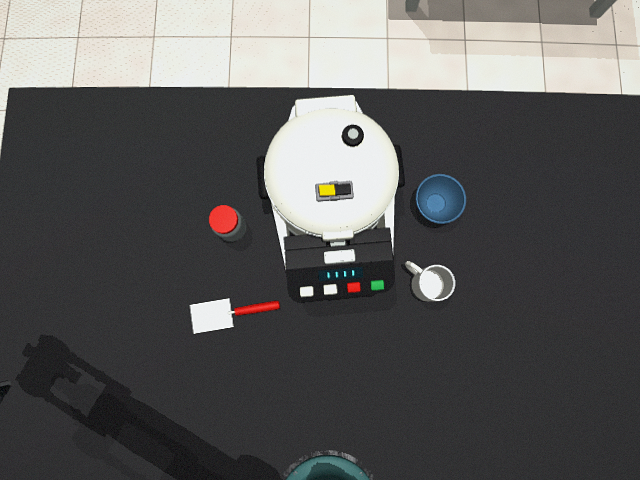

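View pics/scene0.png

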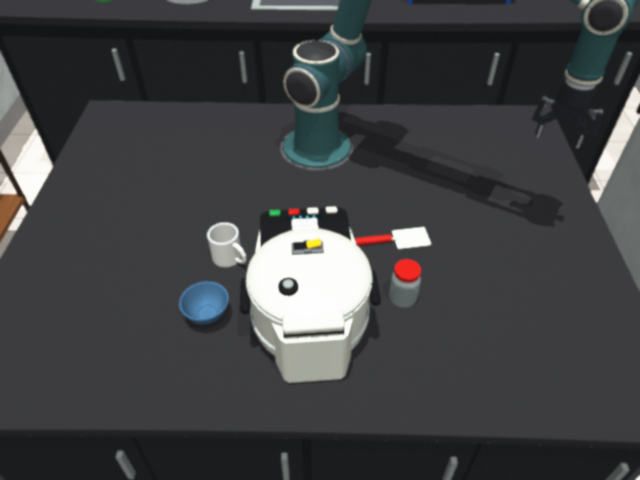

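The top view shows the keys at about (306,291), (330,289), red (353,287) and green (377,285). The silver button is at (340,257) and the yellow half of the rocker at (327,190). The scene view agrees with this layout, and the mug is close to the panel on its right.

```bash
cat >h.py <<'E'
import cv2,numpy as np
from workcell import bot
def K(c):
    f=240/np.tan(np.radians(c['vfov'])/2);return np.array([[f,0,c['cx']],[0,f,c['cy']],[0,0,1]])
def ext(c,s=None):
    "camera to world R,t"
    if 'rvec' in c:
        R=cv2.Rodrigues(c['rvec'])[0];return R.T,-R.T@c['tvec']
    R=cv2.Rodrigues(np.array(s['tcp_rot']))[0];T=np.array(c['tool_from_camera']);return R@T[:3,:3],R@T[:3,3]+np.array(s['tool_pos'])
def ray(c,uv,s=None):
    n=cv2.undistortPoints(np.array([[uv]],float),K(c),c['dist'])[0,0];R,t=ext(c,s);return t,R@np.array([n[0],n[1],1])
def plane(c,uv,z,s=None):
    t,d=ray(c,uv,s);return t+d*(z-t[2])/d[2]
def atdepth(c,uv,dep,s=None):
    t,d=ray(c,uv,s);return t+d*dep
def blobs(p,lo,hi,amin=30,roi=None):
    m=cv2.inRange(cv2.cvtColor(p,cv2.COLOR_RGB2HSV),lo,hi)
    if roi: 
        k=np.zeros_like(m);x0,y0,x1,y1=roi;k[y0:y1,x0:x1]=255;m&=k
    n,l,st,ce=cv2.connectedComponentsWithStats(m)
    return [(ce[i],st[i,4],st[i,:4],l==i) for i in range(1,n) if st[i,4]>=amin]
E
python3 - <<'E'
from h import *
for n,R in(('top',dict(r=(345,275,365,300),g=(368,275,390,300),w=(295,280,342,300),b=(322,246,358,266),y=(312,178,345,205))),
           ('scene',dict(r=(286,205,302,218),g=(266,205,284,220),w=(304,203,342,218),y=(300,235,325,252)))):
    z=np.load(n+'0.npz');p,d=z['p'],z['d'];c=bot.get_calibration(n)
    for k,roi in R.items():
        lo,hi={'r':((0,120,100),(8,255,255)),'g':((45,120,60),(80,255,255)),'w':((0,0,150),(179,60,255)),'b':((0,0,150),(179,60,255)),'y':((20,120,100),(35,255,255))}[k]
        h={'r':.158,'g':.158,'w':.158,'b':.172,'y':.226}[k]
        for ce,a,bb,m in blobs(p,lo,hi,20,roi):
            dd=d[m];dd=np.median(dd[dd>0])
            print(n,k,ce.round(1),a,bb,'plane',plane(c,ce,h).round(4),'depth',atdepth(c,ce,dd).round(4))
print(bot.get_calibration('wrist'))
E
```

```text
top r [353.2 286.8] 128 [347 282  14  11] plane [ 0.463  -0.0424  0.158 ] depth [ 0.4633 -0.0428  0.1524]
top g [376.9 284.8] 135 [371 280  13  11] plane [ 0.4675 -0.0882  0.158 ] depth [ 0.4678 -0.0888  0.1526]
top w [329.9 288.9] 120 [324 284  13  11] plane [0.4585 0.0024 0.158 ] depth [0.4587 0.0023 0.1528]
top w [306.1 290.9] 121 [300 286  13  11] plane [0.454  0.0481 0.158 ] depth [0.4542 0.0482 0.1528]
top b [338.9 256.1] 368 [324 249  31  15] plane [ 0.5206 -0.0139  0.172 ] depth [ 0.5206 -0.0139  0.1719]
top y [326.7 189.9] 178 [319 184  17  12] plane [0.6367 0.0117 0.226 ] depth [0.6371 0.0117 0.2245]
scene r [293.5 211.1] 76 [288 208  12   7] plane [ 0.4741 -0.0433  0.158 ] depth [ 0.4676 -0.0439  0.152 ]
scene g [274.4 212.6] 84 [269 209  12   8] plane [ 0.4803 -0.0888  0.158 ] depth [ 0.4738 -0.0897  0.1519]
scene w [312.2 210. ] 72 [307 207  12   7] plane [0.4695 0.0016 0.158 ] depth [0.4631 0.0013 0.152 ]
scene w [331. 209.] 71 [326 206  11   7] plane [0.465  0.0469 0.158 ] depth [0.4577 0.0469 0.1512]
scene y [313.1 243.4] 110 [306 239  15  10] plane [0.6452 0.0099 0.226 ] depth [0.6424 0.0097 0.2231]
{'vfov': 67.00953809651261, 'cx': 317.95245610551007, 'cy': 237.30273852490117, 'dist': array([-0.0030405,  0.       ,  0.       ,  0.       ,  0.       ]), 'tool_from_camera': array([[-5.87720318e-04, -9.54937642e-01, -2.96805921e-01,
         7.58228070e-02],
       [ 9.99999814e-01, -6.09880847e-04, -1.79310118e-05,
        -1.06568760e-04],
       [-1.63893248e-04, -2.96805876e-01,  9.54937823e-01,
        -1.42354970e-01],
       [ 0.00000000e+00,  0.00000000e+00,  0.00000000e+00,
         1.00000000e+00]])}
```

Call:
jog_arm:
  motion:
    - [-1, 0, 0, 0, -6.4]
    - [-1, 0, 0, 0, -6.4]
    - [-1, 0, 0, 0, -6.4]
    - [-1, 0, 0, 0, -6.4]
    - [-1, 0, 0, 0, -6.4]
    - [-1, -6, -39, 0, 0]
    - [-1, -6, -39, 0, 0]
    - [-1, -6, -39, 0, 0]
    - [-1, -6, -39, 0, 0]
    - [-1, -6, -39, 0, 0]

```text
time: 0.93
tool_pos: [0.3471, 0.4129, 0.2305]
tcp_rot: [0.161, -3.137, 0.001]
wrist_force: [0.1, -0.8, 0.9]
width: 0.002
grip_force: 0.0
```

Call:
jog_arm:
  motion:
    - [-1, -6, -39, 0, 0]
    - [-1, -6, -39, 0, 0]
    - [-1, -6, -39, 0, 0]
    - [-1, -6, -39, 0, 0]
    - [-1, -6, -39, 0, 0]
    - [-1, -6, -39, 0, 0]
    - [-1, -6, -39, 0, 0]
    - [-1, -6, -39, 0, 0]
    - [-1, -6, -39, 0, 0]
    - [-1, -6, -39, 0, 0]

```text
time: 1.77
tool_pos: [0.4464, 0.031, 0.2311]
tcp_rot: [-0.16, 3.137, 0.0]
wrist_force: [0.7, -0.3, -0.2]
width: -0.003
grip_force: 0.0
```

Call:
jog_arm:
  motion:
    - [-1, 0, 0, 0, 0]
    - [-1, 0, 0, 0, 0]

```text
time: 1.93
tool_pos: [0.4466, 0.031, 0.2309]
tcp_rot: [0.152, -3.137, -0.0]
wrist_force: [-0.6, -0.6, -0.5]
width: 0.001
grip_force: 0.0
```

```bash
python3 - <<'E'
from h import *
s=bot.read_state();c=bot.get_calibration('wrist');p,d=bot.read_camera('wrist');cv2.imwrite('pics/w1.png',p[:,:,::-1]);np.savez('w1.npz',p=p,d=d)
for k,lo,hi in(('r',(0,120,80),(8,255,255)),('g',(45,120,50),(80,255,255)),('w',(0,0,140),(179,60,255)),('y',(20,120,100),(35,255,255))):
    for ce,a,bb,m in blobs(p,lo,hi,300):
        dd=d[m];dd=np.median(dd[dd>0]);print(k,ce.round(),a,bb,atdepth(c,ce,dd,s).round(4))
E
```

```text
r [450. 189.] 2015 [399 177 105  26] [0.419  0.1589 0.0175]
r [205. 259.] 1223 [184 245  42  30] [ 0.4617 -0.042   0.1519]
r [522. 391.] 1140 [489 375  59  40] [0.5818 0.2289 0.1026]
g [135. 260.] 1251 [114 245  43  30] [ 0.4661 -0.0872  0.1518]
w [550. 178.] 5967 [502 143  99  72] [0.4004 0.2642 0.003 ]
w [ 51. 219.] 9335 [  0 171 113 102] [ 0.4774 -0.2133  0.0498]
w [260. 217.] 7053 [132 198 243  40] [ 0.4478 -0.0165  0.0837]
w [274. 259.] 1176 [254 245  41  30] [0.4571 0.003  0.152 ]
w [344. 259.] 1194 [324 244  41  30] [0.4524 0.0484 0.152 ]
w [307. 312.] 627 [299 288  15  53] [0.4361 0.0257 0.2557]
w [329. 312.] 617 [322 288  16  53] [0.4354 0.0337 0.2558]
w [483. 352.] 3100 [443 323  91  59] [0.578  0.2143 0.0518]
w [233. 340.] 1274 [193 332  87  26] [ 0.5098 -0.0186  0.1678]
```

View pics/w1.png

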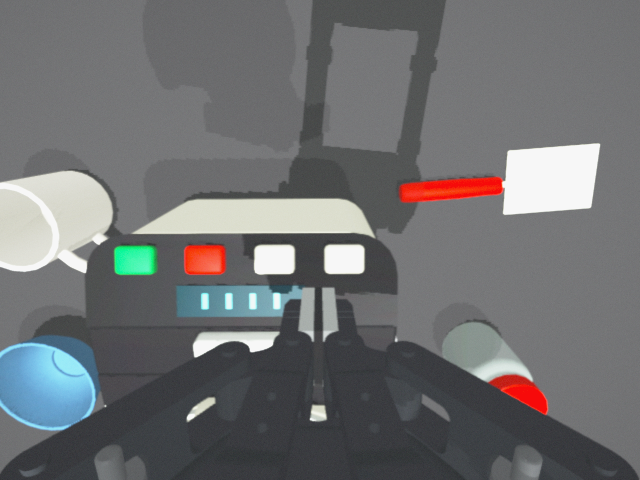

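The wrist picture shows the red key at (205,259). It agrees with the top view to within 2 mm. Next I move over it and down.

Call:
jog_arm:
  motion:
    - [-1, -2.5, -37, 0, 0]
    - [-1, -2.5, -37, 0, 0]
    - [-1, 0, 0, 20, 0]
    - [-1, 0, 0, 20, 0]
    - [-1, 0, 0, 20, 0]
    - [-1, 0, 0, 6, 0]
    - [-1, 0, 0, 2, 0]
    - [-1, 0, 0, 0, 0]
    - [-1, 0, 0, 0, 0]

```text
time: 2.73
tool_pos: [0.4599, -0.0394, 0.1644]
tcp_rot: [-0.162, 3.136, -0.0]
wrist_force: [-0.4, -1.0, 0.1]
width: 0.005
grip_force: 0.0
```

Call:
jog_arm:
  motion:
    - [-1, 0, -3, 5, 0]
    - [-1, 0, 0, 3, 0]
    - [-1, 0, 0, 2, 0]
    - [-1, 0, 0, 1, 0]
    - [-1, 0, 0, 1, 0]
    - [-1, 0, 0, 0, 0]

```text
time: 3.23
tool_pos: [0.4601, -0.0432, 0.1518]
tcp_rot: [-0.159, 3.136, -0.0]
wrist_force: [1.0, -0.0, 3.2]
width: -0.006
grip_force: 1.3
```

Call:
jog_arm:
  motion:
    - [-1, 0, 0, 1, 0]
    - [-1, 0, 0, 1, 0]
    - [-1, 0, 0, 0, 0]
    - [-1, 0, 0, 0, 0]

```text
time: 3.57
tool_pos: [0.4604, -0.0432, 0.15]
tcp_rot: [-0.159, 3.135, -0.0]
wrist_force: [1.5, 0.4, 4.7]
width: 0.004
grip_force: 2.1
```

Call:
jog_arm:
  motion:
    - [-1, 0, 0, 1, 0]
    - [-1, 0, 0, 1, 0]
    - [-1, 0, 0, 0, 0]
    - [-1, 0, 0, 0, 0]

```text
time: 3.9
tool_pos: [0.4606, -0.0433, 0.1496]
tcp_rot: [-0.159, 3.135, -0.001]
wrist_force: [-1.9, 1.2, 14.4]
width: 0.003
grip_force: 7.3
```

Call:
jog_arm:
  motion:
    - [-1, 0, 0, -15, 0]
    - [-1, 0, 0, -30, 0]
    - [-1, 0, 0, -35, 0]
    - [-1, 0, 0, -35, 0]
    - [-1, 0, 0, -35, 0]
    - [-1, -40, 0, 0, 0]
    - [-1, -40, 0, 0, 0]
    - [-1, -40, 0, 0, 0]
    - [-1, -40, 2, 0, 0]
    - [-1, 0, 0, 0, 0]

```text
time: 4.73
tool_pos: [0.6229, -0.0241, 0.2926]
tcp_rot: [0.161, -3.134, -0.002]
wrist_force: [0.5, -0.1, -0.5]
width: 0.002
grip_force: 0.0
```

Call:
jog_arm:
  motion:
    - [-1, 0, 0, 0, 0]
    - [-1, 0, 0, 0, 0]

```text
time: 4.9
tool_pos: [0.6172, -0.025, 0.2954]
tcp_rot: [0.16, -3.133, -0.0]
wrist_force: [-0.2, -0.6, 0.1]
width: 0.001
grip_force: 0.0
```

```bash
python3 - <<'E'
from h import *
s=bot.read_state();c=bot.get_calibration('wrist');p,d=bot.read_camera('wrist');cv2.imwrite('pics/w2.png',p[:,:,::-1])
print(s['tool_pos'],s['wrist_force'])
for k,lo,hi in(('y',(20,120,100),(35,255,255)),('k',(0,0,0),(179,90,60))):
    for ce,a,bb,m in blobs(p,lo,hi,150,(100,150,400,330)):
        dd=d[m];dd=np.median(dd[dd>0]);print(k,ce.round(),a,bb,atdepth(c,ce,dd,s).round(4))
E
```

```text
[ 0.61721842 -0.02495362  0.29544171] [-0.19445288 -0.62616116  0.05807674]
y [371. 286.] 1369 [348 270  48  34] [0.6365 0.0115 0.2246]
k [153. 241.] 9786 [100 150 100 180] [ 0.7021 -0.2275 -0.0022]
k [251. 158.] 1512 [208 150  97  25] [ 0.5702 -0.0807  0.1588]
k [330. 295.] 1784 [304 269  52  61] [ 0.6454 -0.0141  0.2249]
k [292. 315.] 464 [281 299  20  31] [ 0.6114 -0.0358  0.3156]
```

View pics/w2.png

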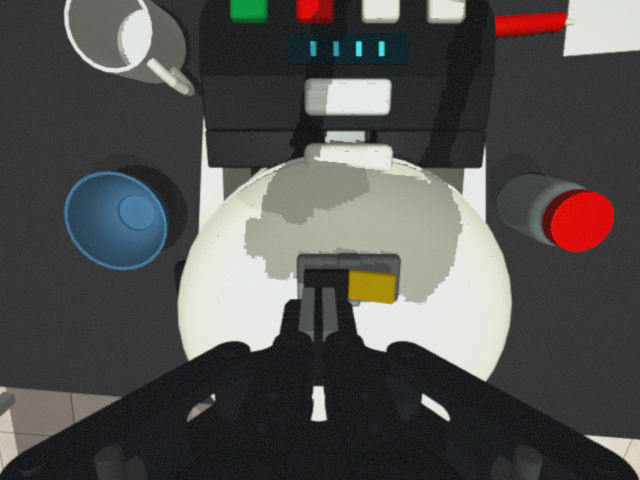

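The yellow half is at (371,286), which gives (0.6365, 0.0115, 0.225) and matches the top view. I'll press near its outer end.

Call:
jog_arm:
  motion:
    - [-1, -12, 22, 0, 0]
    - [-1, -11, 22, 0, 0]
    - [-1, 0, 0, 0, 0]
    - [-1, 0, 0, 20, 0]
    - [-1, 0, 0, 20, 0]
    - [-1, 0, 0, 15, 0]
    - [-1, 0, 0, 4, 0]
    - [-1, 0, 0, 0, 0]
    - [-1, 0, 0, 0, 0]

```text
time: 5.7
tool_pos: [0.6364, 0.0207, 0.2395]
tcp_rot: [-0.159, 3.137, -0.0]
wrist_force: [0.5, -0.2, 0.8]
width: 0.001
grip_force: 0.0
```

Call:
jog_arm:
  motion:
    - [-1, 0, 0, 5, 0]
    - [-1, 0, 0, 4, 0]
    - [-1, 0, 0, 3, 0]
    - [-1, 0, 0, 2, 0]
    - [-1, 0, 0, 2, 0]
    - [-1, 0, 0, 0, 0]

```text
time: 6.2
tool_pos: [0.6366, 0.0211, 0.2217]
tcp_rot: [0.16, -3.137, 0.0]
wrist_force: [-0.0, -0.2, -0.4]
width: -0.002
grip_force: 0.0
```

Call:
jog_arm:
  motion:
    - [-1, 0, 0, 1, 0]
    - [-1, 0, 0, 1, 0]
    - [-1, 0, 0, 0, 0]

```text
time: 6.45
tool_pos: [0.6368, 0.0211, 0.2207]
tcp_rot: [0.16, -3.137, 0.0]
wrist_force: [-2.8, -0.5, 4.4]
width: 0.005
grip_force: 2.0
```

Call:
jog_arm:
  motion:
    - [-1, 0, 0, 1, 0]
    - [-1, 0, 0, 0, 0]
    - [-1, 0, 0, -10, 0]
    - [-1, 0, 0, -25, 0]
    - [-1, 0, 0, -35, 0]
    - [-1, 20, -35, 0, 0]
    - [-1, 20, -10, 0, 0]
    - [-1, 0, 0, 0, 0]
    - [-1, 0, 0, 0, 0]

```text
time: 7.2
tool_pos: [0.6013, -0.0282, 0.2897]
tcp_rot: [-0.157, 3.137, 0.0]
wrist_force: [0.3, -0.1, -0.1]
width: -0.003
grip_force: 0.0
```

```bash
python3 - <<'E'
from h import *
s=bot.read_state();c=bot.get_calibration('wrist');p,d=bot.read_camera('wrist');cv2.imwrite('pics/w3.png',p[:,:,::-1])
print(s['tool_pos'],s['time'])
for ce,a,bb,m in blobs(p,(20,120,80),(35,255,255),150):
    ys,xs=np.nonzero(m)
    for x0,x1 in((bb[0]+4,bb[0]+14),(bb[0]+bb[2]-14,bb[0]+bb[2]-4)):
        k=(xs>=x0)&(xs<x1)&(d[ys,xs]>0);print('y',bb,atdepth(c,(xs[k].mean(),ys[k].mean()),np.median(d[ys[k],xs[k]]),s).round(4))
p2,d2=bot.read_camera('top')
c=bot.get_calibration('top')
for ce,a,bb,m in blobs(p,(0,0,140),(179,60,255),300): 
    dd=d[m];print('w',ce.round(),a,bb,atdepth(bot.get_calibration('wrist'),ce,np.median(dd[dd>0]),s).round(4))
E
```

```text
[ 0.60133092 -0.02824875  0.28974138] 7.2
y [353 294  46  30] [0.637  0.0037 0.2204]
y [353 294  46  30] [0.6353 0.0219 0.2202]
w [122.  50.] 2484 [65  0 89 91] [ 0.4716 -0.2476  0.0107]
w [604.  33.] 4663 [566   0  74  69] [0.4041 0.2561 0.0028]
w [383.  29.] 1051 [365  15  38  29] [0.4592 0.0023 0.1527]
w [449.  28.] 983 [432  15  36  29] [0.4544 0.0472 0.1527]
w [170.  92.] 593 [148  75  42  35] [ 0.5109 -0.1767  0.0682]
w [353. 119.] 2762 [309 103  85  35] [ 0.5203 -0.0124  0.1718]
w [354. 269.] 42454 [180 142 335 245] [ 0.6176 -0.002   0.2008]
w [318. 403.] 425 [312 386  15  35] [ 0.7274 -0.0154  0.2063]
w [  8. 440.] 803 [  0 412  20  61] [ 1.9029 -1.1955 -0.7523]
w [629. 456.] 437 [605 446  35  34] [ 1.725   1.4026 -0.7485]
```

View pics/w3.png

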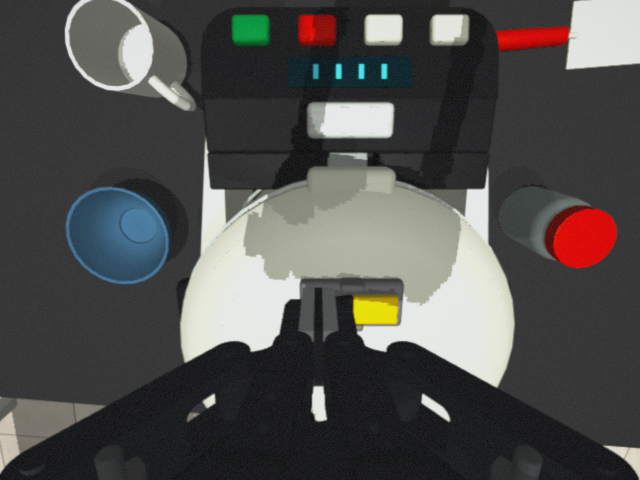

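The yellow half now reads level at 0.220 m, so the rocker is vented. The silver button is at (353,119), or (0.520, -0.013, 0.172). I'll press its front part, so the gripper body stays clear of the lid nose as it rises.

Call:
jog_arm:
  motion:
    - [-1, 29, 8, 0, 0]
    - [-1, 29, 8, 0, 0]
    - [-1, 29, 6, 0, 0]
    - [-1, 0, 0, 0, 0]
    - [-1, 0, 0, 35, 0]
    - [-1, 0, 0, 35, 0]
    - [-1, 0, 0, 25, 0]
    - [-1, 0, 0, 5, 0]
    - [-1, 0, 0, 0, 0]
    - [-1, 0, 0, 0, 0]

```text
time: 8.13
tool_pos: [0.5139, -0.0143, 0.1901]
tcp_rot: [-0.161, 3.137, -0.0]
wrist_force: [0.1, 0.0, 1.1]
width: -0.0
grip_force: 0.0
```

Call:
jog_arm:
  motion:
    - [-1, 0, 0, 8, 0]
    - [-1, 0, 0, 6, 0]
    - [-1, 0, 0, 4, 0]
    - [-1, 0, 0, 3, 0]
    - [-1, 0, 0, 2, 0]
    - [-1, 0, 0, 2, 0]
    - [-1, 0, 0, 1.5, 0]
    - [-1, 0, 0, 0, 0]
    - [-1, 0, 0, 0, 0]

```text
time: 8.88
tool_pos: [0.5136, -0.0146, 0.164]
tcp_rot: [-0.16, 3.136, -0.0]
wrist_force: [-0.8, -0.2, 6.7]
width: -0.002
grip_force: 3.4
```

Call:
jog_arm:
  motion:
    - [-1, 0, 0, 0, 0]
    - [-1, 0, 0, 0, 0]
    - [-1, 0, 0, 0, 0]
    - [-1, 0, 0, 0, 0]
    - [-1, 0, 0, -15, 0]
    - [-1, 10, 0, -15, 0]
    - [-1, 35, 0, -5, 0]
    - [-1, 35, 0, 0, 0]
    - [-1, 35, 0, -10, 0]
    - [-1, 0, 0, -20, 0]

```text
time: 9.72
tool_pos: [0.3882, -0.0257, 0.2217]
tcp_rot: [0.158, -3.122, -0.003]
wrist_force: [-0.6, 1.0, -1.2]
width: 0.0
grip_force: 0.0
```

Call:
jog_arm:
  motion:
    - [-1, 0, 0, -30, 0]
    - [-1, 0, 0, -20, 0]
    - [-1, 0, 0, 0, 0]
    - [-1, 0, 0, 0, 0]
    - [-1, 0, 0, 0, 0]
    - [-1, 0, 0, 0, 0]
    - [-1, 0, 0, 0, 0]
    - [-1, 0, 0, 0, 0]
    - [-1, 0, 0, 0, 0]
    - [-1, 0, 0, 0, 0]

```text
time: 10.55
tool_pos: [0.3982, -0.0262, 0.2773]
tcp_rot: [0.16, -3.137, -0.0]
wrist_force: [-0.4, 0.5, -1.1]
width: -0.001
grip_force: 0.0
```

Call:
jog_arm:
  motion:
    - [-1, 0, 0, 0, 0]
    - [-1, 0, 0, 0, 0]
    - [-1, 0, 0, 0, 0]
    - [-1, 0, 0, 0, 0]
    - [-1, 0, 0, 0, 0]
    - [-1, 0, 0, 0, 0]
    - [-1, 0, 0, 0, 0]
    - [-1, 0, 0, 0, 0]
    - [-1, 0, 0, 0, 0]
    - [-1, 0, 0, 0, 0]

```text
time: 11.38
tool_pos: [0.3984, -0.0262, 0.2778]
tcp_rot: [-0.16, 3.137, 0.0]
wrist_force: [-0.6, -0.2, 1.1]
width: 0.003
grip_force: 0.0
```

Call:
jog_arm:
  motion:
    - [-1, 0, 0, 0, 0]
    - [-1, 0, 0, 0, 0]
    - [-1, 0, 0, 0, 0]
    - [-1, 0, 0, 0, 0]
    - [-1, 0, 0, 0, 0]
    - [-1, 0, 0, 0, 0]
    - [-1, 0, 0, 0, 0]
    - [-1, 0, 0, 0, 0]
    - [-1, 0, 0, 0, 0]
    - [-1, 0, 0, 0, 0]

```text
time: 12.22
tool_pos: [0.3984, -0.0263, 0.2778]
tcp_rot: [-0.16, 3.137, -0.0]
wrist_force: [-0.4, 0.4, 0.2]
width: -0.0
grip_force: 0.0
```

```bash
python3 - <<'E'
from h import *
s=bot.read_state();print(s['time'],s['tool_pos'],s['wrist_force'])
a=bot.read_camera('scene')[0];b=bot.read_camera('top')[0]
cv2.imwrite('pics/end.png',np.hstack([cv2.resize(a,(400,300)),cv2.resize(b,(400,300))])[:,:,::-1])
E
```

```text
12.2167 [ 0.39842524 -0.02626925  0.27781476] [-0.38221688  0.43489086  0.21348872]
```

View pics/end.png

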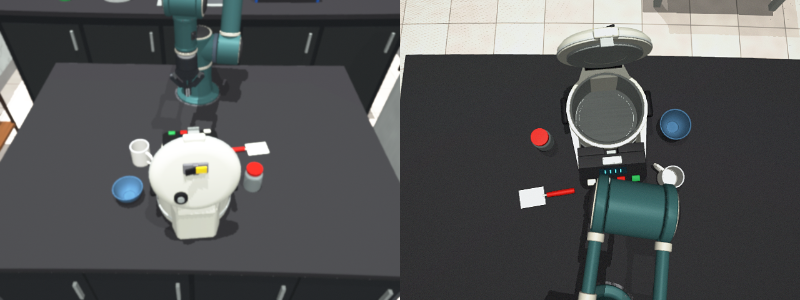

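The lid stands open, with its edge around (605,45) in the composite. The bystanders have not moved and the arm is clear. I'll let it settle briefly, then hand in.

Call:
jog_arm:
  motion:
    - [-1, 0, 0, 0, 0]
    - [-1, 0, 0, 0, 0]
    - [-1, 0, 0, 0, 0]
    - [-1, 0, 0, 0, 0]
    - [-1, 0, 0, 0, 0]
    - [-1, 0, 0, 0, 0]
    - [-1, 0, 0, 0, 0]
    - [-1, 0, 0, 0, 0]
    - [-1, 0, 0, 0, 0]
    - [-1, 0, 0, 0, 0]

```text
time: 13.15
tool_pos: [0.3984, -0.0262, 0.2778]
tcp_rot: [0.16, -3.137, -0.0]
wrist_force: [0.7, 0.4, 0.6]
width: -0.001
grip_force: 0.0
```

```bash
python3 -c "
from workcell import bot
print(bot.finish_job())"
```

```text
the job is handed in; nothing more can be done
None
```

I pressed and released the cancel key, tipped the vent rocker over and pressed the open button; the last pictures show the lid open, the bystanders in place and the arm clear, and I handed the job in at about 13 s (no verdict was returned).

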